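Index the flange to the drilling station and lock the table

TASK

Bring the flange round to the drilling station: swing the blue cam lever open to free the indexing table, turn the table (it has a black handle) until the red pointer stands over the yellow post and the table clicks into its detent there, then swing the lever fully home again to lock it. Leave the other things on the bench where they are.

Things in the scene. Friction and masses are not known exactly. Their poses are not given: they have to be found in the camera images.
- fixture: the fixed indexing fixture: a round green base plate 350 mm across and 15 mm thick, bolted to the bench; origin at the centre of its underside (on the turntable's axis, bench level), z up; its +x side lies beyond, the lever is at its -x, +y corner
- turntable (a joint): turntable angle about its vertical axis (rad, positive anticlockwise from above), 0 at the start; end stops at -2.3 and 1.8. A spring detent holds it at every 30 degrees (0, +-0.524, +-1.047 ...) and pulls it in from either side; passing a hump takes about 8 N at the handle. It cannot turn while the lever is home
- table_axis (a point): point on the turntable's vertical axis at the top of the hub, 80 mm above the bench. The turntable: aluminium disc 212 mm across with 12 rim pins, top 45 mm above the bench, carrying a rusty flange (156 mm across, top at 60 mm; hub 84 mm across, top at 80 mm)
- turn_handle (a point): centre of the top end of the turntable's upright handle: a black round grip 22 mm across, from 70 to 135 mm above the bench, 92 mm from the axis, across the axis from the red pointer; turns with the table (it does not spin on its own)
- pointer_tip (a point): tip of the red pointer, a flat bar 14 mm wide fixed to the turntable and reaching out to 150 mm from the axis; its top is 54 mm above the bench
- lock_lever (a joint): angle of the cam lock lever about its upright pivot (rad): 0 fully home (its nose sits between two rim pins, table locked), up to 0.9 fully open; above 0.3 the table is free. It grows clockwise as seen from above and stays where it is left (about 1.5 N at the grip)
- lever_grip (a point): centre of the top of the blue upright grip on the lever's end: 20 mm across, from 41 to 85 mm above the bench, 90 mm from the lever's pivot
- lever_pivot (a point): point on the lever's upright pivot axis, 45 mm above the bench; steel boss 34 mm across
- post_yellow: the drilling station: short post with a yellow round cap 26 mm across, fixed on the base 150 mm from the turntable's axis, at one of the detent angles; origin at the centre of its foot, 15 mm above the bench; top 41 mm above the bench, so that the pointer passes over it
- post_white: another station's post, white cap, same shape; not wanted now
- post_green: another station's post, green cap, same shape; not wanted now
- brush: chip brush lying flat, 180 mm long, beside the fixture; a bystander
- oil_bottle: yellow oil bottle with red cap, 64 mm across, 150 mm tall, standing beyond the fixture; origin under its base; a bystander
- grease_tin: blue tin, 80 mm across, 85 mm tall, on the robot's side of the fixture; a bystander
- spare_flange: rusty spare flange lying flat beside the fixture, 120 mm across, 18 mm thick; a bystander
- hammer: hammer lying flat, 270 mm long, at the right of the bench; a bystander
- carton: cardboard carton 140 x 100 x 80 mm at the left of the bench; a bystander

How it is judged:
By the outcome, as a careful person would: the job done as asked, in the order asked, and still so for the second after the job is handed in, with the robot touching nothing.
It also fails if it takes over 64 s, if anything falls off the work surface, if the arm or the gripper's body presses on something with over 40 N, if the wrist force passes 120 N, or if a joint passes its speed limit or range.

ROBOT

A 7-joint arm with a two-finger parallel gripper is mounted at the origin on the work surface. World frame = base frame: x ahead of the robot, y to its left, z up, the work surface at z = 0. Lengths are in m, angles in rad, forces in N, time in s.
With the tool pointing down it reaches from about 0.35 to 0.9 m from the base axis. Payload 19.9 kg.
Tool frame: the origin (TCP) lies at the very end of the fingers, on their centre line; the grasp point (between the pads) lies 19 mm behind it; z points along the fingers, y is the direction in which the jaws open and shut (so a half turn about z gives the same grasp; the last joint's range is limited). The gripper opens to 85 mm and grips with 20 to 120 N. Pads are 22 mm wide; open, the fingers measure 114 mm over their backs; the gripper's body (76 mm by 85 mm) begins 54 mm behind the grasp point. The pads swing forward as they close: fully open they stand 13 mm farther back than shut.
Start: joints at [-1.2, 0.417, -0.01, 1.614, 0.005, 1.111, -0.053], TCP at [0.25, 0.573, 0.231] pointing down, gripper open.
Joint ranges: [-2.81, 2.81], [-0.39, 2.02], [-1.27, 1.25], [0.06, 2.57], [-1.19, 4.33], [0.19, 2], [-2.82, 2.82]. Speed limits (rad/s): [1.89, 1.89, 2.39, 2.39, 3.01, 3.01, 3.01].

INTERFACE

Orientations are given as a unit quaternion [w, x, y, z].
In Python, from station import observe, read_camera, get_calibration, close_job, silhouettes, mark_of gives the robot as it stands.
- The arm moves only by the shell command python3 -m crank 'ROWS'. ROWS is text: rows parted by semicolons, each of 7 numbers parted by spaces: the shift along the tool's x, y, z in units of 1 m (1.0 is 1 m), then the turn, a rotation vector about the tool's x, y, z in units of 2 pi rad (1.0 is 2 pi rad), then the opening, from -1 (shut) to 1 (fully open). In form: dx dy dz wx wy wz claw; .... A call has 1 to 5 rows; each row is the pose to reach, as a shift and turn from the pose commanded when the call began, along the tool's axes at that moment, turning the shorter way round; what a row does not reach only later rows make up. A row lasts 1/10 s, in which the tool goes at most 50 mm and 8.59 degrees, less where a joint would pass 70% of its speed; a pose out of reach is approached as far as the arm can. A call with a number of a shift or a turn outside -1 to 1 is refused whole. A call with a gripper value outside its range is refused whole. The fingers move at their own pace and stop on an object; the grip force is fixed at half the most. Time passes only in rows, so rows that repeat a pose let the fingers close. It gives the time, the measured TCP pose, the force and the opening at its end, in the units of the state.
- observe(): the state, without advancing time (a new reading comes with each control period).
- read_camera(name): name is "side" or "top"; returns the picture (480x640x3 uint8, red, green, blue); there is no depth.
- get_calibration(name): a dict with "fx", "fy", "cx", "cy" (pixels), "rvec" (rotation vector, rad) and "tvec" (3), from world to camera coordinates, as OpenCV has them. Camera axes: x right, y down, z forward; pixel columns grow to the right and rows downward; lengths in m; the calibration is good to about 2 mm. A picture is of the moment at which its call begins. get_calibration takes no time and is no camera call.
- close_job(): hands the job in, once; it reports no verdict.
Trained networks look in the newest picture that a camera, given by its name, has taken for a name from the list of things; names that differ only in an ending like _2 or _b are one class to them, and where a whole thing is asked for, a point or a joint stands for the part that bears it (a point fixed in the world has none). Each returns a list of dicts, best first, with "conf" (0 to 1); they miss things now and then, are a little off and sometimes report something else, mostly with a low value. They report only what shows in the picture. A call takes as long as a camera call.
- silhouettes(camera, thing): "pixels" (480x640 bool, what is visible of it) and "extent" ([left, top, right, bottom] in pixels, round what is visible of it).
- mark_of(camera, thing): "position" ([column, row] in pixels: a listed point, or the origin of a listed thing).
The state is a dict: "clock": time; "joint_positions": joint angles; "qvel": joint speeds; "tau": joint torques, N m; "tool_pos": TCP position; "orientation": TCP orientation; "ft_force": force on the tool from outside, world axes, zero at the start; "ft_torque": the same for the moment, N m; "finger_gap": finger opening in m.
Only numpy, scipy, OpenCV 4.12 (cv2) and the standard library are available. Lean on these libraries where they do the work, as an engineer would, in place of code of your own. Each camera call takes 0.05 s, during which the arm holds its last target. There are 200 camera calls.

## Working session

There is one attempt and no reset: what is moved stays moved. The work goes in short steps, Python scripts to look and compute and a shell command to move; the robot and the scene stay as the last step left them, time stands still between calls to the robot, and variables do not carry over. Pictures are saved under pics/ and viewed, about 8 in all and at most 12, crops included, and the job is handed in when it is done.

```bash
mkdir -p pics; cat > h.py <<'E'
import numpy as np,cv2
from station import *
def ray(cam,px):
    c=get_calibration(cam);K=np.array([[c['fx'],0,c['cx']],[0,c['fy'],c['cy']],[0,0,1.]])
    R=cv2.Rodrigues(np.array(c['rvec'],float))[0];t=np.array(c['tvec'],float)
    d=R.T@np.linalg.inv(K)@np.array([px[0],px[1],1.]);return -R.T@t,d
def atz(cam,px,z):
    o,d=ray(cam,px);return o+d*(z-o[2])/d[2]
E
python3 - <<'E'
from h import *
for c in('top','side'):
    cv2.imwrite(f'pics/{c}0.png',read_camera(c)[:,:,::-1])
    print(c,ray(c,(320,240)))
    for n,z in(('table_axis',.08),('turn_handle',.135),('pointer_tip',.054),('lever_grip',.085),('lever_pivot',.045),('post_yellow',.015),('post_white',.015),('post_green',.015),('fixture',0),('oil_bottle',0),('grease_tin',0),('carton',0),('spare_flange',0)):
        for m in mark_of(c,n)[:2]: print(n,round(m['conf'],2),np.round(m['position']),np.round(atz(c,m['position'],z),3))
s=observe();print(s['clock'],s['tool_pos'],s['orientation'],s['ft_force'])
E
```

```text
top (array([ 0.30139745, -0.02775107,  1.45988621]), array([ 0.21729059,  0.01933905, -0.97592998]))
table_axis 0.81 [310. 253.] [0.569 0.026 0.08 ]
table_axis 0.22 [257. 301.] [0.418 0.172 0.08 ]
turn_handle 0.97 [317. 278.] [0.489 0.001 0.135]
pointer_tip 0.59 [295. 203.] [0.725 0.083 0.054]
pointer_tip 0.39 [382. 226.] [ 0.669 -0.185  0.054]
lever_grip 0.85 [257. 302.] [0.416 0.17  0.085]
lever_pivot 0.7 [288. 298.] [0.436 0.083 0.045]
post_yellow 0.53 [263. 241.] [0.611 0.178 0.015]
post_white 0.41 [356. 245.] [ 0.614 -0.11   0.015]
post_green 0.36 [339. 224.] [ 0.678 -0.055  0.015]
fixture 0.95 [304. 255.] [0.575 0.048 0.   ]
fixture 0.48 [256. 302.] [0.424 0.184 0.   ]
oil_bottle 0.67 [236. 224.] [0.662 0.271 0.   ]
grease_tin 0.85 [392. 276.] [ 0.525 -0.228  0.   ]
carton 0.78 [162. 244.] [0.585 0.496 0.   ]
spare_flange 0.67 [386. 223.] [ 0.692 -0.205  0.   ]
side (array([ 0.20084855, -0.69792194,  0.86535652]), array([ 0.36878383,  0.62615519, -0.68721612]))
table_axis 0.73 [301. 244.] [0.574 0.028 0.08 ]
turn_handle 0.89 [271. 245.] [0.485 0.008 0.135]
pointer_tip 0.67 [340. 221.] [0.719 0.079 0.054]
lever_grip 0.8 [220. 231.] [0.415 0.166 0.085]
lever_grip 0.54 [344. 290.] [ 0.586 -0.152  0.085]
lever_pivot 0.77 [241. 259.] [0.435 0.086 0.045]
lever_pivot 0.5 [289. 206.] [0.636 0.216 0.045]
post_yellow 0.65 [287. 224.] [0.61  0.181 0.015]
post_white 0.56 [340. 291.] [ 0.609 -0.1    0.015]
post_green 0.63 [358. 270.] [ 0.685 -0.066  0.015]
fixture 0.68 [301. 265.] [0.575 0.035 0.   ]
oil_bottle 0.55 [291. 205.] [0.665 0.264 0.   ]
grease_tin 0.6 [332. 344.] [ 0.521 -0.212  0.   ]
carton 0.78 [236. 174.] [0.582 0.496 0.   ]
carton 0.72 [301. 241.] [0.618 0.114 0.   ]
spare_flange 0.63 [387. 313.] [ 0.678 -0.204 -0.   ]
1.4 [0.25012518 0.57274245 0.23125213] [ 1.16403768e-06  2.04433906e-01  9.78880368e-01 -5.92877539e-05] [-0.78100803  0.33190181  0.77940371]
```

View pics/top0.png

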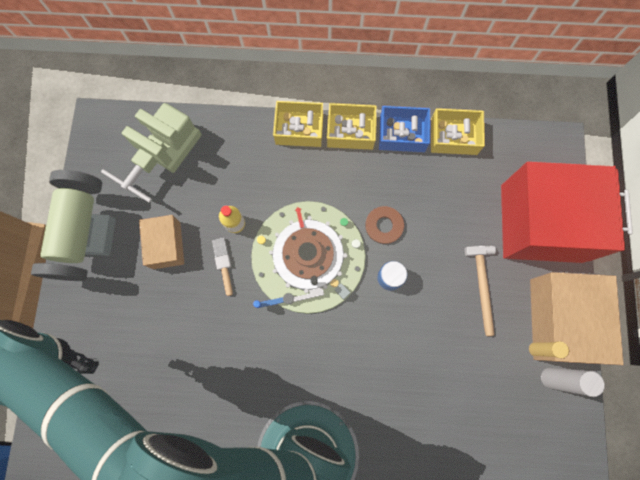

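View pics/side0.png

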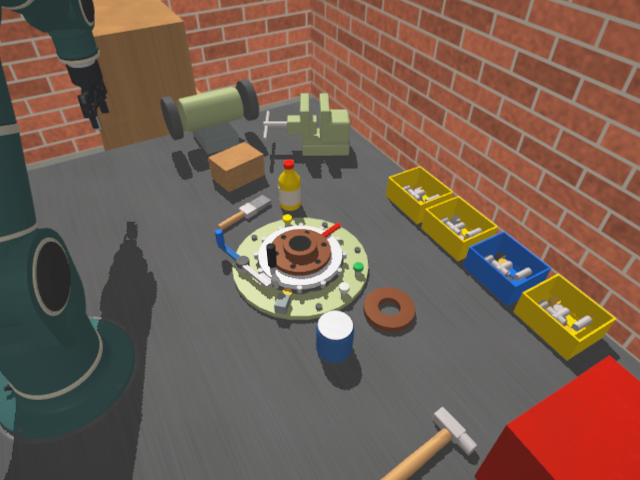

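The top view shows the pointer at about (299,208), the yellow post at (262,240), the black handle at (314,280), and the lever grip at (257,302) with its pivot at (288,298). In the side view the two cameras' marks agree to about 5 mm. So the pointer sits near 17°, and the yellow post is near 76–77°, which is +60°.

```bash
cat >> h.py <<'E'
from scipy.spatial.transform import Rotation as Ro
def rows(targets):  # (x,y,z,yaw of tool y in deg, mod 180)
    s=observe();q=s['orientation'];R=Ro.from_quat([q[1],q[2],q[3],q[0]])
    for x,y,z,yaw in targets:
        best=None
        for k in(0,180):
            a=np.radians(yaw+k);Y=np.array([np.cos(a),np.sin(a),0]);Z=np.array([0,0,-1.]);X=np.cross(Y,Z)
            r=(R.inv()*Ro.from_matrix(np.c_[X,Y,Z])).as_rotvec()/2/np.pi
            if best is None or np.linalg.norm(r)<np.linalg.norm(best):best=r
        print(np.round(R.inv().apply(np.array([x,y,z])-s['tool_pos']),3),np.round(best,4))
E
python3 - <<'E'
from h import *
rows([(.415,.168,.16,13.5),(.415,.168,.052,13.5)])
E
```

```text
[-0.313 -0.305  0.071] [-0.     0.     0.147]
[-0.313 -0.305  0.179] [-0.     0.     0.147]
```

```bash
python3 -m crank '-0.313 -0.305 0.071 0 0 0.147 0.3;-0.313 -0.305 0.071 0 0 0.147 0.3;-0.313 -0.305 0.071 0 0 0.147 0.3;-0.313 -0.305 0.071 0 0 0.147 0.3;-0.313 -0.305 0.071 0 0 0.147 0.3'; python3 -m crank '0 0 0 0 0 0 0.3'; python3 - <<'E'
from h import *
rows([(.415,.168,.15,13.5)])
E
```

```text
clock: 1.9
tool_pos: [0.3436, 0.3423, 0.1911]
orientation: [-0.0, 0.551, 0.834, 0.0]
ft_force: [1.9, 0.5, -0.1]
finger_gap: 0.0553
clock: 2.0
tool_pos: [0.3453, 0.3385, 0.1906]
orientation: [0.0, 0.554, 0.832, -0.001]
ft_force: [0.1, 2.0, 0.5]
finger_gap: 0.0555
[-0.184 -0.001  0.041] [-0.0001  0.0003  0.0256]
```

```bash
python3 -m crank '-0.184 -0.001 0.041 0 0 0.0256 0.3;-0.184 -0.001 0.041 0 0 0.0256 0.3;-0.184 -0.001 0.041 0 0 0.0256 0.3;-0.184 -0.001 0.041 0 0 0.0256 0.3;-0.184 -0.001 0.041 0 0 0.0256 0.3'; python3 - <<'E'
from h import *
rows([(.415,.168,.15,13.5),(.415,.168,.055,13.5)])
for c in('top','side'):
    im=read_camera(c);
    for m in mark_of(c,'lever_grip')[:1]: print(m['conf'],m['position'],atz(c,m['position'],.085))
    x,y=(215,245) if c=='top' else (150,150)
    cv2.imwrite(f'pics/{c}1.png',cv2.resize(im[y:y+120,x:x+160,::-1],None,fx=4,fy=4))
E
```

```text
clock: 2.5
tool_pos: [0.4166, 0.1705, 0.1496]
orientation: [0.0, 0.617, 0.787, -0.001]
ft_force: [0.0, -0.1, 0.1]
finger_gap: 0.0555
[-0.002 -0.002 -0.   ] [-0.0001  0.0002  0.001 ]
[-0.002 -0.002  0.095] [-0.0001  0.0002  0.001 ]
0.8 [256.4, 304.1] [0.40947123 0.17083699 0.085     ]
0.76 [218.0, 232.1] [0.40954314 0.16432924 0.085     ]
```

View pics/side1.png

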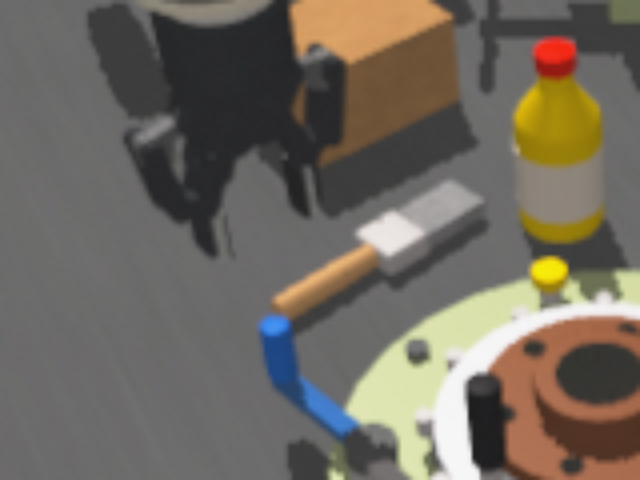

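The crop shows the open jaws directly above the blue grip, whose top is at full-image (219,231). The brush end lies just behind the grip, clear of the fingers. Next I go down.

```bash
python3 -m crank '-0.001 -0.004 0.05 0 0 0.001 0.3;-0.001 -0.004 0.095 0 0 0.001 0.3;-0.001 -0.004 0.095 0 0 0.001 -0.3;-0.001 -0.004 0.095 0 0 0.001 -0.3;-0.001 -0.004 0.095 0 0 0.001 -0.3'; python3 - <<'E'
from h import *
p=np.array([.435,.085]);T=[]
for d in(8,16,24,32,40,46):
    a=np.radians(103.5-d);T.append((*(p+.0875*np.array([np.cos(a),np.sin(a)])),.055,13.5-d))
rows(T)
im=read_camera('side');cv2.imwrite('pics/side2.png',cv2.resize(im[150:270,150:310,::-1],None,fx=4,fy=4))
E
```

```text
clock: 3.2
tool_pos: [0.4129, 0.174, 0.0573]
orientation: [0.0, 0.616, 0.787, 0.001]
ft_force: [-0.0, -0.6, 0.7]
finger_gap: 0.0301
[-0.005  0.013  0.002] [ 0.0004 -0.0002  0.0233]
[-0.008  0.025  0.002] [ 0.0004 -0.0002  0.0455]
[-0.012  0.036  0.002] [ 0.0004 -0.0002  0.0678]
[-0.018  0.047  0.002] [ 0.0004 -0.0003  0.09  ]
[-0.025  0.057  0.002] [ 0.0004 -0.0003  0.1122]
[-0.031  0.063  0.002] [ 0.0003 -0.0003  0.1289]
```

View pics/side2.png

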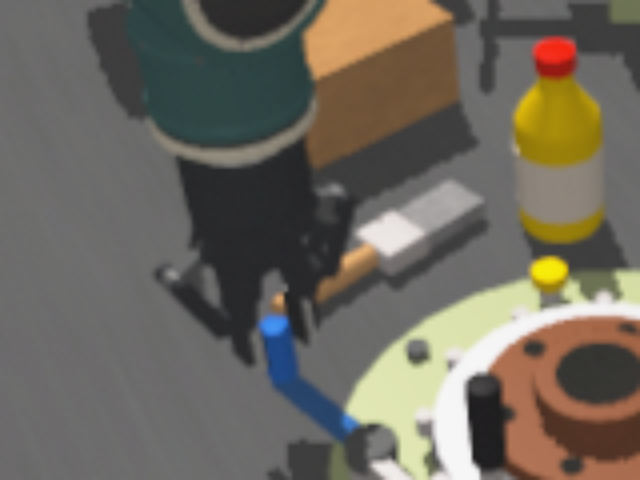

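The jaws straddle the blue grip, with the grip slightly toward the pivot side. Next I swing the lever open along its arc.

```bash
python3 -m crank '-0.006 0 0.002 0 0 0 -0.3;-0.006 0.013 0.002 0 0 0.023 -0.3;-0.009 0.025 0.002 0 0 0.045 -0.3;-0.013 0.036 0.002 0 0 0.068 -0.3;-0.018 0.047 0.002 0 0 0.09 -0.3'; python3 - <<'E'
from h import *
p=np.array([.435,.085]);T=[]
for d in(40,46):
    a=np.radians(103.5-d);T.append((*(p+.0875*np.array([np.cos(a),np.sin(a)])),.055,13.5-d))
rows(T)
E
```

```text
clock: 3.75
tool_pos: [0.4624, 0.1667, 0.0542]
orientation: [-0.0, 0.813, 0.582, 0.001]
ft_force: [-2.7, -0.6, 0.2]
finger_gap: 0.0298
[ 0.001  0.012 -0.001] [ 0.     -0.0002  0.0212]
[-0.001  0.021 -0.001] [ 0.     -0.0002  0.0379]
```

```bash
python3 -m crank '0.001 0.012 -0.001 0 0 0.021 -0.3;-0.001 0.021 -0.001 0 0 0.038 -0.3;-0.001 0.021 -0.001 0 0 0.038 -0.3;-0.001 0.018 -0.001 0 0 0.038 -0.1;-0.001 0.018 -0.001 0 0 0.038 -0.1'; python3 -m crank '0 0 -0.05 0 0 0 -0.1;0 0 -0.1 0 0 0 -0.1;0 0 -0.13 0 0 0 -0.1;0 0 -0.13 0 0 0 -0.1'; python3 - <<'E'
from h import *
for c in('top','side'):
    im=read_camera(c)
    for n,z in(('lever_grip',.085),('lever_pivot',.045),('turn_handle',.135),('table_axis',.08)):
      for m in mark_of(c,n)[:1]: print(n,m['conf'],m['position'],atz(c,m['position'],z))
    x,y=(215,185) if c=='top' else (180,160)
    cv2.imwrite(f'pics/{c}3.png',cv2.resize(im[y:y+150,x:x+200,::-1],None,fx=4,fy=4))
rows([(.486,.004,.185,107),(.486,.004,.095,107)])
E
```

```text
clock: 4.25
tool_pos: [0.4778, 0.1605, 0.0545]
orientation: [-0.0, 0.875, 0.484, 0.0]
ft_force: [-0.9, 0.4, 1.1]
finger_gap: 0.0386
clock: 4.65
tool_pos: [0.4799, 0.1609, 0.1882]
orientation: [-0.0, 0.875, 0.484, 0.003]
ft_force: [-0.7, -0.7, -1.1]
finger_gap: 0.0386
lever_grip 0.69 [261.1, 280.1] [0.4791702  0.16320864 0.085     ]
lever_pivot 0.84 [286.1, 294.6] [0.44543216 0.09113017 0.045     ]
turn_handle 0.9 [314.9, 278.9] [0.48444848 0.00639916 0.135     ]
table_axis 0.87 [307.8, 251.2] [0.57286943 0.03357818 0.08      ]
lever_grip 0.66 [246.3, 227.1] [0.47930375 0.14689738 0.085     ]
lever_pivot 0.64 [242.7, 257.9] [0.43998663 0.08774847 0.045     ]
turn_handle 0.74 [268.7, 246.7] [0.47946637 0.00562152 0.135     ]
table_axis 0.74 [298.0, 241.5] [0.57187429 0.03973935 0.08      ]
[-0.128  0.09  -0.001] [0.     0.0002 0.1133]
[-0.128  0.09   0.089] [0.     0.0002 0.1133]
```

View pics/side3.png

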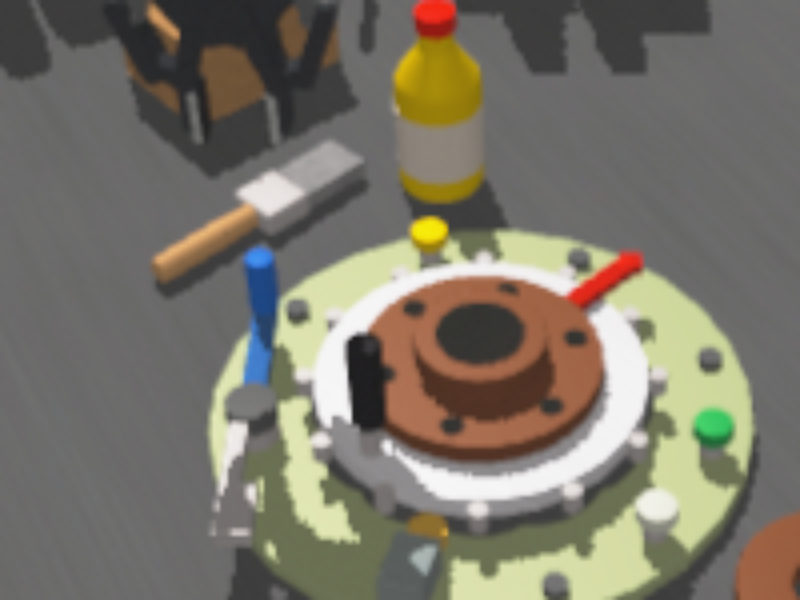

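The crop shows the lever open, its grip swung toward the table and its nose clear of the pins. The lever is at about 0.75 rad. The handle top is at full-image (271,246), i.e. about (0.485, 0.006). Next I go over the handle.

```bash
python3 -m crank '-0.128 0.09 0 0 0 0.113 0.3;-0.128 0.09 0 0 0 0.113 0.3;-0.128 0.09 0 0 0 0.113 0.3;-0.128 0.09 0 0 0 0.113 0.3;-0.128 0.09 0 0 0 0.113 0.3';python3 -m crank '0 0 0 0 0 0 0.3'; python3 - <<'E'
from h import *
rows([(.485,.005,.185,106),(.485,.005,.095,106)])
E
```

```text
clock: 5.65
tool_pos: [0.4863, 0.0016, 0.1842]
orientation: [0.0, 0.99, 0.144, -0.0]
ft_force: [-0.1, 0.2, 0.6]
finger_gap: 0.0554
clock: 5.75
tool_pos: [0.4863, 0.0035, 0.184]
orientation: [0.0, 0.989, 0.147, -0.0]
ft_force: [-0.6, -0.2, 0.2]
finger_gap: 0.0555
[-0.001 -0.002 -0.001] [0.0001 0.0001 0.0026]
[-0.001 -0.002  0.089] [0.0001 0.0001 0.0026]
```

```bash
python3 -m crank '-0.001 -0.002 0.045 0 0 0.0025 0.3;-0.001 -0.002 0.089 0 0 0.0025 0.3;-0.001 -0.002 0.089 0 0 0.0025 -0.3;-0.001 -0.002 0.089 0 0 0.0025 -0.3;-0.001 -0.002 0.089 0 0 0.0025 -0.3'; python3 - <<'E'
from h import *
p=np.array([.572,.029]);T=[]
for d in(0,7,14,21,28,34):
    a=np.radians(196+d);T.append((*(p+.091*np.array([np.cos(a),np.sin(a)])),.095,106+d))
rows(T)
im=read_camera('side');cv2.imwrite('pics/side4.png',cv2.resize(im[160:310,180:380,::-1],None,fx=4,fy=4))
E
```

```text
clock: 6.25
tool_pos: [0.486, 0.0054, 0.0972]
orientation: [-0.0, 0.99, 0.141, 0.001]
ft_force: [0.5, 1.0, 0.9]
finger_gap: 0.0298
[-0.002  0.001  0.002] [ 0.     -0.0004  0.0007]
[-0.001  0.012  0.002] [ 0.0001 -0.0004 -0.0187]
[0.001 0.023 0.002] [ 0.0001 -0.0004 -0.0382]
[0.004 0.034 0.002] [ 0.0001 -0.0004 -0.0576]
[0.009 0.044 0.002] [ 0.0001 -0.0004 -0.0771]
[0.014 0.052 0.002] [ 0.0001 -0.0004 -0.0937]
```

View pics/side4.png

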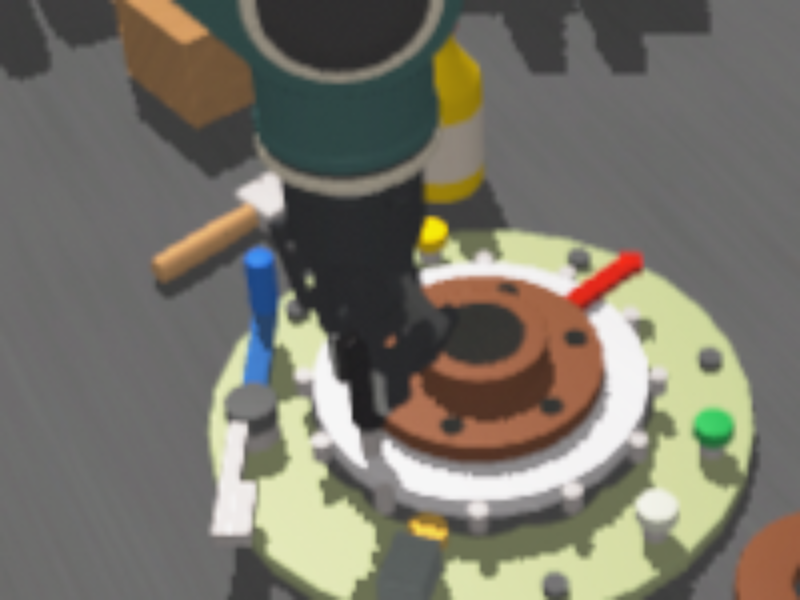

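The jaws are around the handle at crop (370,380), and the table has not moved. Next I turn it anticlockwise.

```bash
python3 -m crank '-0.001 0.012 0.002 0 0 -0.019 -0.3;0.001 0.023 0.002 0 0 -0.038 -0.3;0.004 0.034 0.002 0 0 -0.058 -0.3;0.009 0.044 0.002 0 0 -0.077 -0.3;0.014 0.052 0.002 0 0 -0.094 -0.3'; python3 - <<'E'
from h import *
p=np.array([.572,.029]);T=[]
for d in(34,41,48,55,60,63):
    a=np.radians(196+d);T.append((*(p+.091*np.array([np.cos(a),np.sin(a)])),.095,106+d))
rows(T)
E
```

```text
clock: 6.8
tool_pos: [0.5137, -0.0406, 0.095]
orientation: [0.0, 0.905, 0.426, 0.001]
ft_force: [-2.1, 2.7, 2.0]
finger_gap: 0.0298
[-0. -0.  0.] [ 0.0002 -0.0003  0.001 ]
[0.    0.011 0.   ] [ 0.0002 -0.0003 -0.0184]
[0.002 0.022 0.   ] [ 0.0002 -0.0003 -0.0379]
[0.006 0.033 0.   ] [ 0.0002 -0.0003 -0.0573]
[0.009 0.04  0.   ] [ 0.0002 -0.0003 -0.0712]
[0.011 0.044 0.   ] [ 0.0002 -0.0003 -0.0795]
```

```bash
python3 -m crank '0 0.011 0 0 0 -0.018 -0.3;0.002 0.022 0 0 0 -0.038 -0.3;0.006 0.033 0 0 0 -0.057 -0.3;0.009 0.04 0 0 0 -0.071 -0.3;0.009 0.04 0 0 0 -0.071 -0.3'; python3 - <<'E'
from h import *
def show():
  for c in('top','side'):
    im=read_camera(c)
    for n,z in(('turn_handle',.135),('table_axis',.08),('pointer_tip',.054),('post_yellow',.015)):
      for m in mark_of(c,n)[:1]: print(n,m['conf'],m['position'],atz(c,m['position'],z))
  return im
show()
print(observe()['ft_force'])
E
```

```text
clock: 7.3
tool_pos: [0.5507, -0.0598, 0.095]
orientation: [0.001, 0.79, 0.614, 0.001]
ft_force: [-0.6, -0.4, -0.4]
finger_gap: 0.0297
table_axis 0.76 [310.2, 251.3] [0.57296146 0.02649506 0.08      ]
pointer_tip 0.82 [259.3, 240.2] [0.60367063 0.18316913 0.054     ]
post_yellow 0.37 [260.0, 240.3] [0.61185892 0.18682143 0.015     ]
turn_handle 0.78 [307.8, 251.2] [ 0.55031755 -0.05089237  0.135     ]
table_axis 0.82 [297.3, 242.0] [0.56951481 0.03899867 0.08      ]
pointer_tip 0.83 [286.5, 212.2] [0.61137582 0.18324106 0.054     ]
post_yellow 0.47 [285.9, 222.9] [0.60844034 0.18456484 0.015     ]
[-0.05694019  0.11531743  0.63608374]
```

The force is about zero, so the detent seems to hold the table. I release, rise and check.

```bash
python3 -m crank '0 0 0 0 0 0 0.2;0 0 0 0 0 0 0.2;0 0 -0.05 0 0 0 0.2;0 0 -0.09 0 0 0 0.2;0 0 -0.09 0 0 0 0.2'; python3 - <<'E'
from h import *
for c in('top','side'):
    im=read_camera(c)
    for n,z in(('turn_handle',.135),('pointer_tip',.054),('lever_grip',.085)):
      for m in mark_of(c,n)[:1]: print(n,m['conf'],m['position'],atz(c,m['position'],z))
    x,y=(235,185) if c=='top' else (200,170)
    cv2.imwrite(f'pics/{c}5.png',im[:,:,::-1])
a=cv2.imread('pics/top5.png')[190:310,240:380];b=cv2.imread('pics/side5.png')[180:320,215:375]
cv2.imwrite('pics/both5.png',np.hstack([cv2.resize(a,(400,343)),cv2.resize(b,(392,343))]))
rows([(.479,.157,.184,-30),(.479,.157,.055,-30)])
E
```

```text
clock: 8.3
tool_pos: [0.5515, -0.0599, 0.188]
orientation: [0.002, 0.79, 0.613, 0.003]
ft_force: [0.2, -0.5, -1.3]
finger_gap: 0.0515
pointer_tip 0.77 [258.9, 238.9] [0.6076171 0.1847204 0.054    ]
lever_grip 0.69 [262.8, 277.0] [0.48846421 0.15904058 0.085     ]
turn_handle 0.76 [307.7, 254.3] [ 0.54536258 -0.05943248  0.135     ]
pointer_tip 0.91 [285.8, 212.2] [0.6096927  0.18418513 0.054     ]
lever_grip 0.81 [244.7, 225.2] [0.47862083 0.15567415 0.085     ]
[ 0.192 -0.121 -0.002] [-0.0002  0.0001  0.0433]
[ 0.192 -0.121  0.127] [-0.0002  0.0001  0.0433]
```

View pics/both5.png

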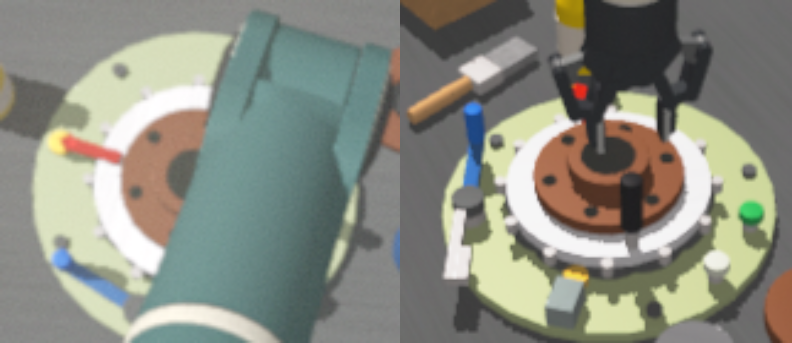

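The pointer stands over the yellow cap in the top view, at left crop (62,143), and the handle is clear. Next I go to the lever.

```bash
python3 -m crank '0.192 -0.121 0 0 0 0.043 0.3;0.192 -0.121 0 0 0 0.043 0.3;0.192 -0.121 0 0 0 0.043 0.3;0.192 -0.121 0 0 0 0.043 0.3;0.192 -0.121 0 0 0 0.043 0.3'; python3 -m crank '0 0 0 0 0 0 0.3'; python3 - <<'E'
from h import *
rows([(.479,.157,.184,-30),(.479,.157,.055,-30)])
E
```

```text
clock: 9.2
tool_pos: [0.4784, 0.1595, 0.1829]
orientation: [-0.0, 0.865, 0.502, -0.0]
ft_force: [1.3, -0.2, -0.2]
finger_gap: 0.0553
clock: 9.3
tool_pos: [0.4779, 0.1617, 0.1827]
orientation: [-0.001, 0.864, 0.504, -0.0]
ft_force: [0.7, -0.5, -0.1]
finger_gap: 0.0551
[-0.004  0.003 -0.001] [-0.0002 -0.      0.0014]
[-0.004  0.003  0.128] [-0.0002 -0.      0.0014]
```

```bash
python3 -m crank '-0.004 0.003 0 0 0 0.001 0.0;-0.004 0.003 0.05 0 0 0.001 0.0;-0.004 0.003 0.1 0 0 0.001 0.0;-0.004 0.003 0.128 0 0 0.001 -0.3;-0.004 0.003 0.128 0 0 0.001 -0.3'; python3 -m crank '0 0 0 0 0 0 -0.3;0 0 0 0 0 0 -0.3';python3 - <<'E'
from h import *
p=np.array([.436,.086]);T=[]
for d in(43,34,25,16,8,0,-3,-6):
    a=np.radians(103.5-d);T.append((*(p+.087*np.array([np.cos(a),np.sin(a)])),.055,13.5-d))
rows(T)
im=read_camera('side');cv2.imwrite('pics/side6.png',cv2.resize(im[150:270,150:310,::-1],None,fx=4,fy=4))
E
```

```text
clock: 9.8
tool_pos: [0.4788, 0.1491, 0.0521]
orientation: [0.0, 0.868, 0.497, -0.003]
ft_force: [0.4, 0.3, 0.7]
finger_gap: 0.03
clock: 10.0
tool_pos: [0.4814, 0.1514, 0.0568]
orientation: [0.0, 0.867, 0.498, 0.001]
ft_force: [-0.4, 0.0, 0.1]
finger_gap: 0.0301
[ 0.008 -0.007  0.002] [ 0.0002 -0.0002 -0.0022]
[ 0.006 -0.021  0.002] [ 0.0002 -0.0002 -0.0272]
[ 0.003 -0.034  0.002] [ 0.0002 -0.0002 -0.0522]
[-0.002 -0.047  0.002] [ 0.0003 -0.0002 -0.0772]
[-0.009 -0.057  0.002] [ 0.0003 -0.0002 -0.0994]
[-0.017 -0.066  0.002] [ 0.0003 -0.0002 -0.1217]
[-0.02  -0.07   0.002] [ 3.0e-04 -1.0e-04 -1.3e-01]
[-0.023 -0.073  0.002] [ 3.000e-04 -1.000e-04 -1.383e-01]
```

View pics/side6.png

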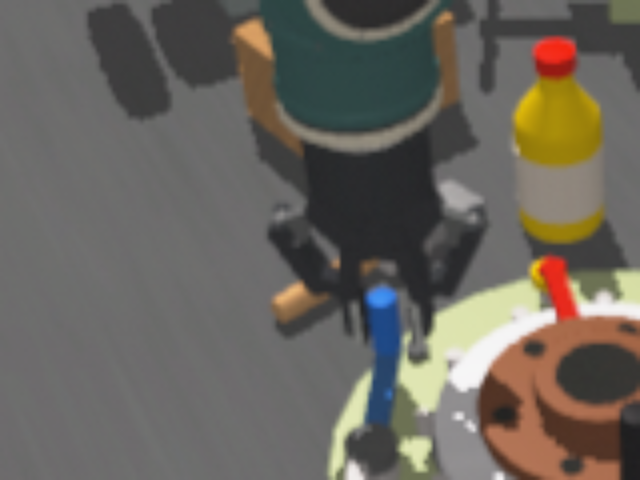

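The grip is between the jaws, at crop (383,300). Next I swing it home.

```bash
python3 -m crank '0.007 -0.009 0.002 0 0 -0.01 -0.3;0.006 -0.021 0.002 0 0 -0.03 -0.3;0.003 -0.034 0.002 0 0 -0.052 -0.3;-0.001 -0.045 0.002 0 0 -0.075 -0.3;-0.005 -0.052 0.002 0 0 -0.09 -0.3'; python3 - <<'E'
from h import *
p=np.array([.436,.086]);T=[]
for d in(12,6,0,-3,-6,-9):
    a=np.radians(103.5-d);T.append((*(p+.087*np.array([np.cos(a),np.sin(a)])),.055,13.5-d))
rows(T)
E
```

```text
clock: 10.55
tool_pos: [0.4336, 0.1742, 0.0548]
orientation: [0.001, 0.691, 0.722, 0.002]
ft_force: [2.1, -0.3, -0.5]
finger_gap: 0.03
[-0.001  0.    -0.   ] [ 0.0005 -0.0002  0.0028]
[-0.002 -0.009 -0.   ] [ 0.0005 -0.0002 -0.0138]
[-0.003 -0.018 -0.   ] [ 0.0005 -0.0002 -0.0305]
[-0.004 -0.022 -0.   ] [ 0.0005 -0.0001 -0.0388]
[-0.005 -0.027 -0.   ] [ 0.0005 -0.0001 -0.0472]
[-0.006 -0.031 -0.   ] [ 0.0005 -0.0001 -0.0555]
```

```bash
python3 -m crank '-0.002 -0.009 0 0 0 -0.014 -0.3;-0.003 -0.018 0 0 0 -0.03 -0.3;-0.003 -0.021 0 0 0 -0.036 -0.3;-0.003 -0.023 0 0 0 -0.036 -0.3;-0.003 -0.023 0 0 0 -0.036 -0.3'
```

```text
clock: 11.05
tool_pos: [0.4106, 0.17, 0.0538]
orientation: [0.0, 0.609, 0.793, 0.001]
ft_force: [0.4, 1.0, 0.3]
finger_gap: 0.0299
```

```bash
python3 -m crank '0 -0.003 0 0 0 0 -0.3;0 -0.003 0 0 0 0 -0.3'; python3 -m crank '0 -0.003 0 0 0 0 -0.3;0 -0.003 0 0 0 0 -0.3'; python3 -m crank '0 -0.003 0 0 0 0 -0.3;0 -0.003 0 0 0 0 -0.3'
```

```text
clock: 11.25
tool_pos: [0.4071, 0.169, 0.0532]
orientation: [0.0, 0.608, 0.794, -0.0]
ft_force: [-0.1, 0.4, -1.0]
finger_gap: 0.0303
clock: 11.45
tool_pos: [0.4063, 0.1688, 0.0536]
orientation: [0.001, 0.608, 0.794, 0.002]
ft_force: [14.5, 3.5, -7.6]
finger_gap: 0.0297
clock: 11.65
tool_pos: [0.4059, 0.1687, 0.0542]
orientation: [0.003, 0.608, 0.794, 0.004]
ft_force: [29.1, 7.0, -17.8]
finger_gap: 0.0299
```

The force climbs against a hard stop, so the lever is home. I relax, release, rise and check.

```bash
python3 -m crank '0 0.01 0 0 0 0 -0.3;0 0.01 0 0 0 0 0;0 0.01 0 0 0 0 0;0 0.01 -0.05 0 0 0 0;0 0.01 -0.1 0 0 0 0'; python3 -m crank '-0 0 -0.05 0 0 0 0;0.05 0 -0.05 0 0 0 0;0.1 0 -0.05 0 0 0 0;0.15 0 -0.05 0 0 0 0;0.18 0 -0.05 0 0 0 0'; python3 - <<'E'
from h import *
for c in('top','side'):
    im=read_camera(c)
    for n,z in(('turn_handle',.135),('pointer_tip',.054),('post_yellow',.015),('table_axis',.08),('lever_grip',.085),('lever_pivot',.045)):
      for m in mark_of(c,n)[:1]: print(n,round(m['conf'],2),m['position'],np.round(atz(c,m['position'],z),3))
    cv2.imwrite(f'pics/{c}7.png',im[:,:,::-1])
a=cv2.imread('pics/top7.png')[190:320,210:380];b=cv2.imread('pics/side7.png')[180:320,205:375]
cv2.imwrite('pics/both7.png',np.hstack([cv2.resize(a,(400,306),interpolation=2),cv2.resize(b,(372,306),interpolation=2)]))
E
```

```text
clock: 12.15
tool_pos: [0.4094, 0.169, 0.1532]
orientation: [-0.001, 0.608, 0.794, -0.002]
ft_force: [0.8, 1.3, 1.1]
finger_gap: 0.0426
clock: 12.65
tool_pos: [0.3618, 0.3467, 0.203]
orientation: [-0.0, 0.607, 0.795, -0.0]
ft_force: [0.8, -1.2, 0.1]
finger_gap: 0.043
turn_handle 0.81 [339.0, 258.0] [ 0.547 -0.058  0.135]
pointer_tip 0.84 [258.3, 240.4] [0.603 0.186 0.054]
post_yellow 0.51 [262.1, 240.6] [0.611 0.18  0.015]
table_axis 0.64 [310.9, 251.1] [0.574 0.024 0.08 ]
lever_grip 0.9 [255.5, 304.4] [0.408 0.173 0.085]
lever_pivot 0.89 [287.7, 297.7] [0.437 0.086 0.045]
turn_handle 0.86 [307.8, 254.3] [ 0.546 -0.06   0.135]
pointer_tip 0.84 [286.2, 211.6] [0.612 0.186 0.054]
post_yellow 0.57 [286.4, 227.6] [0.601 0.166 0.015]
table_axis 0.6 [299.3, 243.4] [0.571 0.032 0.08 ]
lever_grip 0.84 [218.9, 232.6] [0.411 0.161 0.085]
lever_pivot 0.7 [388.8, 310.7] [ 0.66  -0.225  0.045]
```

View pics/both7.png

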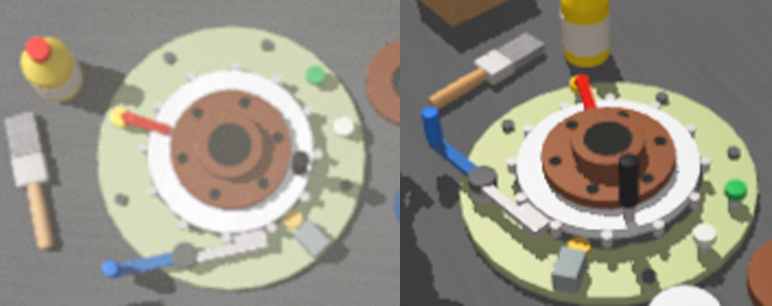

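The final picture shows the pointer on the yellow cap, the lever back where it started with its nose at the pins, and the brush, bottle and flange unmoved.

```bash
python3 -c "
from station import *
print(close_job())"
```

```text
the job is handed in; nothing more can be done
None
```

The job is done and handed in at about 13 s on the robot's clock. I swung the lever open to about 0.75 rad, turned the table +60° to the yellow post, and swung the lever home again.

- **Table:** in the last pictures the pointer tip is over the yellow cap in both views. The force at the handle was about zero before I let go, and the handle stayed put after release, which fits the table sitting in its detent.
- **Lever:** it closed against a hard stop, with the force rising to about 35 N at the wrist. In the last pictures its grip is within 1–3 pixels of where it started.
- **Other things on the bench:** the brush, bottle and spare flange look unmoved. I did not measure the other bystanders afterwards.
- **Checks that disagreed:** the final network marks differed by 10–17 mm between the cameras for the lever grip and yellow post. The side camera's lever-pivot mark was a false hit. For these I relied on the pictures.

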